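# Clamp the glued bath-brush head

## Robot

A 7-joint arm with a two-finger parallel gripper is mounted at the origin on the work surface. World frame = base frame: x ahead of the robot, y to its left, z up, the work surface at z = 0. Lengths are in m, angles in rad, forces in N, time in s.
With the tool pointing down it reaches from about 0.4 to 0.875 m from the base axis. Payload 6.5 kg.
Tool frame: the origin (TCP) lies on the centre line of the jaws, within the pads' length; the fingertips stand 25 mm ahead of it and the grasp point (between the pads) lies 6 mm ahead of it; z points along the fingers, y is the line along which they close (so a half turn about z gives the same grasp; the last joint's range is limited). The gripper opens to 85 mm and grips with 20 to 120 N. Pads are 22 mm wide; open, the fingers measure 114 mm over their backs; the gripper's body (76 mm by 85 mm) begins 54 mm behind the grasp point. The pads swing forward as they close: fully open they stand 13 mm farther back than shut.
Start: joints at [1.185, 0.536, -0.004, 1.538, 0.003, 1.067, -0.071], TCP at [0.204, -0.617, 0.256] pointing down, gripper open.
Joint ranges: [-2.7, 2.7], [-0.37, 2.16], [-1.27, 1.26], [0.24, 2.4], [-1.31, 4.45], [0.19, 1.91], [-2.76, 2.76]. Speed limits (rad/s): [2.39, 2.39, 3.14, 3.14, 3.14, 3.14, 3.14].

## Interface

Orientations are given as a unit quaternion [w, x, y, z].
In Python, from rig import ctrl gives the robot as it stands.
- The arm moves only by the shell command python3 -m pendant 'ROWS' [OPENING] [FORCE]. ROWS is JSON, a list of rows, each a list of 2 entries, a list of its own where there are three numbers: the shift along the tool's x, y, z in cm, then the turn, a rotation vector about the tool's x, y, z in rad. In form: [[[dx, dy, dz], [wx, wy, wz]], ...]. A call has 1 to 8 rows; each row shifts and turns the commanded pose from where the row before left it, along the tool's axes as they then stand; what a row does not reach is not made up. A row lasts 1/12 s, in which the tool goes at most 41.7 mm and 7.16 degrees, less where a joint would pass 70% of its speed; a pose out of reach is approached as far as the arm can. A call is refused whole if a number of a shift passes 4.17 or a number of a turn 0.125, either way. A call with a gripper value outside its range is refused whole. OPENING is the finger opening in cm, from 0 to 8.54, set as the call begins (- or left out, the last holds). The fingers move at their own pace and stop on an object; FORCE is the grip in N (left out, the last holds). Time passes only in rows, so rows that do not move let the fingers close. It gives the time, the measured TCP pose, the force, the opening and the grip force at its end, in the units of the state.
- ctrl.read_state(): the state, without advancing time (a new reading comes with each control period).
- ctrl.grab_frame(name): name is "scene" or "side" or "wrist"; returns a dict with "image" (400x640x3 uint8, red, green, blue), "K" (3x3 intrinsics, pixels), "rvec" (rotation vector, rad) and "tvec" (3), from world to camera coordinates, as OpenCV has them; the wrist camera has in their place "mount" (4x4, takes a point from camera to tool coordinates, whose origin is the TCP and whose axes are the flange's). Camera axes: x right, y down, z forward; pixel columns grow to the right and rows downward; lengths in m; the calibration is good to about 2 mm. A picture is of the moment at which its call begins: read the wrist's pose just before it. There is no depth.
- ctrl.sign_off(): hands the job in; it is judged then, once.
Trained networks look in a picture, given as the dict that the camera call returned (one of the last four; its "shot" number tells which), for a name from the list of things; names that differ only in an ending like _2 or _b are one class to them, and where a whole thing is asked for, a point or a joint stands for the part that bears it (a point fixed in the world has none). Each returns a list of dicts, best first, with "p" (0 to 1); they miss things now and then, are a little off and sometimes report something else, mostly with a low value. They report only what shows in the picture. A call takes as long as a camera call. They do not tell look-alikes from the thing itself.
- ctrl.find_in(thing, picture): "position" ([row, column] in pixels, amid what is visible of it).
- ctrl.tip_of(thing, picture): "position" ([row, column] in pixels: a listed point, or the origin of a listed thing).
The state is a dict: "time": time; "joint_positions": joint angles; "qd": joint speeds; "joint_efforts": joint torques, N m; "ee_pos": TCP position; "tool_rot": TCP orientation; "ft_force": force on the tool from outside, world axes, zero at the start; "torque": the same for the moment, N m; "gripper_width": opening from 0.0 (shut) to 1.0 (fully open); "finger_force": force on a finger pad.
Only numpy, scipy, OpenCV 4.12 (cv2) and the standard library are available. Lean on these libraries where they do the work, as an engineer would, in place of code of your own. Each camera call takes 0.05 s, during which the arm holds its last target. There are 200 camera calls.

## Task

Lay the split and freshly glued wooden bath-brush head, bristles up, square across the narrow dark batten between the jaws of the one-hand bar clamp, balanced on it and clear of both jaws, and let go of it. Then pump the clamp's orange trigger (squeeze it against the grip, let it out, squeeze again) until the jaws hold the head snugly between both pads, and finish still squeezing the trigger so that the glued joint stays pressed firmly, but without crushing the wood. Leave the other things on the counter alone.

Things in the scene. Friction and masses are not known exactly. Their poses are not given: they have to be found in the camera images.
- clamp: loose one-hand bar clamp (0.8 kg) lying on its side, z up: black housing and pistol grip, orange trigger, steel bar. Origin on the counter below the trigger pin. Own frame, mm: bar along x (20 wide, 17 to 23 up, tail to x -115, moving back as it is pumped); jaws reach to y +97, 12 to 29 up, facing along x; near pad face at x 30, y 65 to 95; housing x -40 to 22, y -28 to 24, 40 high; grip runs to y -121
- squeeze_spot (a point): where to squeeze, clamp axes: 65 mm along the pistol grip (clamp y -65), 20 mm up, midway over grip and trigger when squeezed home. From here the grip's back face is at x -20 mm, the trigger's front face at x +40 mm let out, +20 mm squeezed home. Grip and trigger are free from above: one finger behind the grip, one before the trigger, closing along clamp x. The clamp slides a little if squeezed off centre
- trigger: the orange trigger: a flat lever 14 mm thick, about 60 mm long (own y), 8 to 32 mm above the counter, on the +x side of the pistol grip (whose height is 5 to 35 mm); origin at its middle. Let out it slants 0.17 rad away from the grip, squeezed home 0.13 rad towards it
- trigger_pull (a joint): angle of the trigger, rad: 0 let out (a light spring returns it), 0.30 squeezed home. A full squeeze draws the far jaw about 14 mm in, and the ratchet keeps that when the trigger is let out, so 4 to 6 squeezes are needed. Once both pads hold the head the trigger stops short of home; should it still go home then, let it out and squeeze once more
- jaw_travel (a joint): how far the bar with the far jaw has been drawn in, m: the opening between the pads is 0.116 minus this value (0.050 when the head is held); starts between 0 and 0.012
- front_jaw: the far, sliding jaw, clamp axes; origin at the middle of its grey pad's pressing face (30 x 16 mm, looks to -x, y 80 and 20.5 mm up on the clamp; the near jaw has the like pad). The pads press with about the finger force on the trigger less 9 N: 5 N or more is snug, over 50 N crushes the wood, so 18 to 32 N of finger force is right, 25 N good
- batten: loose dark wooden batten, 150 (own x) x 20 x 10 mm high, on the counter along the line of the pads, 2 mm below the jaws; origin under its centre, axes as the clamp's to 0.02 rad
- head_mid (a point): centre of the brush head's wood, half-way up its 20 mm: pale wood 50 mm wide (own x, flat sides), 110 mm long (own y, round ends), pale bristles 18 mm high on top, 0.14 kg. Starts on the counter bristles up (centre 10 mm up; 20 mm up on the batten). Gripped across its width at mid length it fits between the open jaws with 27 mm or more to spare either side. Either end may point away
- brush_head: the same brush head, origin under its centre, same axes
- soap: a loose bar of pale green soap, 82 x 56 mm, 26 mm high; bystander
- cup: a loose blue plastic cup, 74 mm across, 95 mm high; bystander
- glue: a loose white bottle of wood glue with a red cap, 48 mm across, 130 mm high; bystander
- brush_handle: the unscrewed wooden handle of the bath brush, loose, lying flat, 270 mm long along its own x, 21 mm thick; bystander
- nail_file: a loose nail file lying flat, chrome blade and black handle, 160 mm long along its own x, 8 mm thick; bystander
- comb: a loose green plastic comb lying flat, 150 mm long along its own x, 28 mm wide, 5 mm thick; bystander
There are look-alikes about, which are no part of the job. What is shaped like the brush_head but turquoise is not meant. What is shaped like the batten but red is not meant.

How it is judged:
By the outcome, as a careful person would: the job done as asked, in the order asked, and still so for the second after the job is handed in, while the arm keeps its last pose, push and grip.
It also fails if it takes over 62 s, if anything falls off the work surface, if the arm or the gripper's body presses on something with over 40 N, if the wrist force passes 120 N, or if a joint passes its speed limit or range.

## Working session

There is one attempt and no reset: what is moved stays moved. The work goes in short steps, Python scripts to look and compute and a shell command to move; the robot and the scene stay as the last step left them, time stands still between calls to the robot, and variables do not carry over. Pictures are saved under pics/ and viewed, at most 10 in all, crops included, and the job is handed in when it is done.

```bash
ls; mkdir -p pics; cat > h.py <<'E'
import numpy as np, cv2
from rig import ctrl
from scipy.spatial.transform import Rotation as R
def cam(f, st=None):
    if "mount" in f:
        q=np.array(st["tool_rot"]); T=np.eye(4); T[:3,:3]=R.from_quat(q[[1,2,3,0]]).as_matrix(); T[:3,3]=st["ee_pos"]
        M=T@np.array(f["mount"]); return M[:3,:3],M[:3,3]
    Rm=cv2.Rodrigues(np.array(f["rvec"],float))[0]; return Rm.T,-Rm.T@np.array(f["tvec"],float).ravel()
def pt(f,rc,z,st=None):
    A,o=cam(f,st); d=A@np.linalg.solve(np.array(f["K"]),[rc[1],rc[0],1.]); return o+d*(z-o[2])/d[2]
def px(f,p,st=None):
    A,o=cam(f,st); c=np.array(f["K"])@(A.T@(np.array(p)-o)); return c[:2][::-1]/c[2]
def save(f,n): cv2.imwrite("pics/"+n,np.ascontiguousarray(f["image"][:,:,::-1]))
E
cat > a.py <<'E'
from h import *
np.set_printoptions(precision=3,suppress=True)
fs={}
for n in ("scene","side"):
    f=ctrl.grab_frame(n); save(f,n+"0.png"); print(n,"campos",cam(f)[1])
    for t,z in [("clamp",0),("squeeze_spot",.02),("trigger",.02),("front_jaw",.0205),("batten",0.),("head_mid",.01),("brush_head",0)]:
        for r in ctrl.tip_of(t,f)[:3]: print(t,np.round(r["position"]),round(r["p"],2),pt(f,r["position"],z))
s=ctrl.read_state(); print(s)
E
python3 a.py
```

```text
pics
scene campos [ 1.309 -0.074  1.027]
clamp [179. 442.] 0.7 [0.497 0.475 0.   ]
clamp [217. 304.] 0.61 [0.558 0.018 0.   ]
squeeze_spot [193. 310.] 0.85 [0.486 0.048 0.02 ]
squeeze_spot [162. 357.] 0.5 [0.389 0.222 0.02 ]
trigger [196. 295.] 0.61 [0.489 0.002 0.02 ]
front_jaw [239. 258.] 0.87 [ 0.621 -0.125  0.02 ]
batten [295. 259.] 0.84 [ 0.783 -0.14   0.   ]
batten [238. 273.] 0.58 [ 0.613 -0.082  0.   ]
batten [187. 217.] 0.44 [ 0.386 -0.235  0.   ]
head_mid [170. 172.] 0.96 [ 0.294 -0.373  0.01 ]
head_mid [203. 185.] 0.74 [ 0.44  -0.331  0.01 ]
brush_head [209. 185.] 0.96 [ 0.457 -0.333  0.   ]
brush_head [171. 174.] 0.68 [ 0.291 -0.37   0.   ]
side campos [ 0.371 -0.818  0.598]
clamp [220. 321.] 0.93 [0.554 0.022 0.   ]
clamp [175. 261.] 0.37 [0.419 0.31  0.   ]
squeeze_spot [211. 295.] 0.79 [0.489 0.05  0.02 ]
trigger [219. 300.] 0.66 [0.494 0.01  0.02 ]
front_jaw [246. 360.] 0.65 [ 0.615 -0.131  0.02 ]
front_jaw [152. 279.] 0.44 [0.493 0.421 0.02 ]
batten [252. 426.] 0.6 [ 0.77 -0.16  0.  ]
batten [237. 356.] 0.55 [ 0.624 -0.068  0.   ]
head_mid [366. 218.] 0.93 [ 0.289 -0.38   0.01 ]
head_mid [328. 308.] 0.57 [ 0.452 -0.333  0.01 ]
brush_head [330. 308.] 0.88 [ 0.453 -0.329  0.   ]
brush_head [377. 224.] 0.72 [ 0.297 -0.395  0.   ]
{'time': 0.8, 'joint_positions': array([ 1.185,  0.536, -0.004,  1.538,  0.003,  1.067, -0.071]), 'qd': array([0.   , 0.001, 0.   , 0.002, 0.001, 0.002, 0.001]), 'joint_efforts': array([ -0.   , -58.328,   1.048, -25.943,   0.012,   0.002,  -0.   ]), 'ee_pos': array([ 0.204, -0.617,  0.256]), 'tool_rot': array([0.   , 0.987, 0.159, 0.   ]), 'ft_force': array([-0.212,  0.356,  0.21 ]), 'torque': array([-0.002, -0.014, -0.024]), 'finger_force': 0.0, 'gripper_width': 0.9986826369504106}
```

View pics/scene0.png

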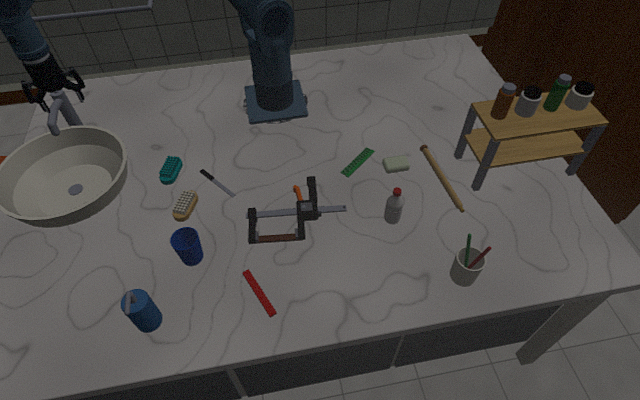

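View pics/side0.png

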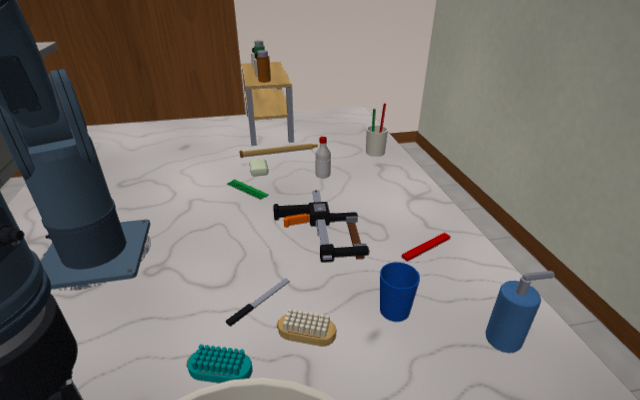

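Pale head at row 205, col 185 is meant; its turquoise look-alike is at (170,172). Dark batten at (238,275) is meant; the red one is at (295,259). I'll go above the pale head and check from there.

```bash
python3 -m pendant '[[[3.2,-1.9,0],[0,0,0]],[[3.2,-1.9,0],[0,0,0]],[[3.2,-1.9,0],[0,0,0]],[[3.2,-1.9,0],[0,0,0]],[[3.2,-1.9,0],[0,0,0]],[[3.2,-1.9,0],[0,0,0]],[[3.2,-1.9,0],[0,0,0]],[[3.2,-1.9,0],[0,0,0]]]' 8.5 30
python3 -m pendant '[[[3.2,-1.9,0],[0,0,0]],[[3.2,-1.9,0],[0,0,0]],[[0,0,0],[0,0,0]]]'
cat > b.py <<'E'
from h import *
import sys
np.set_printoptions(precision=4,suppress=True)
s=ctrl.read_state(); f=ctrl.grab_frame("wrist"); save(f,sys.argv[1])
print(s["ee_pos"],s["tool_rot"],np.array(f["mount"]))
for a in sys.argv[2:]:
    t,z=a.split(":")
    for r in ctrl.tip_of(t,f)[:2]: print(t,np.round(r["position"]),round(r["p"],2),pt(f,r["position"],float(z),s))
E
python3 b.py w1.png head_mid:.01 brush_head:0
```

```text
time: 1.47
ee_pos: [0.4005, -0.3908, 0.2565]
tool_rot: [0.0, 0.987, 0.159, 0.0]
ft_force: [-0.1, -0.8, 0.3]
gripper_width: 0.996
finger_force: 0.0
time: 1.72
ee_pos: [0.4546, -0.3282, 0.2567]
tool_rot: [-0.002, 0.986, 0.165, 0.002]
ft_force: [0.4, 1.3, -0.1]
gripper_width: 0.997
finger_force: 0.0
[ 0.4546 -0.3282  0.2567] [-0.0015  0.9863  0.1648  0.0023] [[-0.0004 -0.9634 -0.2681  0.0674]
 [ 1.     -0.0003 -0.0005  0.0011]
 [ 0.0004 -0.2681  0.9634 -0.1182]
 [ 0.      0.      0.      1.    ]]
head_mid [180. 324.] 0.73 [ 0.45   -0.3336  0.01  ]
head_mid [293. 317.] 0.55 [ 0.2896 -0.3797  0.01  ]
brush_head [180. 323.] 0.92 [ 0.4482 -0.3333  0.    ]
brush_head [288. 318.] 0.59 [ 0.2917 -0.379   0.    ]
```

View pics/w1.png

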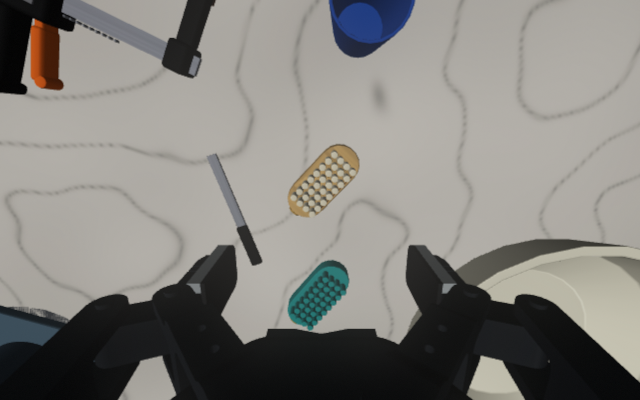

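The pale head is at (180,324), slanted; turquoise one at (293,317), nail file at (210,235). Measure its axis, and the clamp with the same script's arithmetic.

```bash
cat > head.py <<'E'
from h import *
import sys
s=ctrl.read_state(); f=ctrl.grab_frame("wrist"); 
def meas(f,s,c,z):
    hsv=cv2.cvtColor(np.ascontiguousarray(f["image"]),cv2.COLOR_RGB2HSV)
    m=cv2.inRange(hsv,(8,70,60),(28,255,255)); m=cv2.morphologyEx(m,cv2.MORPH_CLOSE,np.ones((9,9)))
    n,l,st,ce=cv2.connectedComponentsWithStats(m)
    i=min((i for i in range(1,n) if st[i,4]>300),key=lambda i:np.hypot(*(ce[i][::-1]-c)))
    ys,xs=np.nonzero(l==i); h=cv2.convexHull(np.c_[xs,ys].astype(np.int32)).reshape(-1,2)
    W=np.array([pt(f,(y,x),z,s)[:2] for x,y in h])
    r=cv2.minAreaRect((W*1000).astype(np.float32)); (cx,cy),(w,hh),a=r
    if w<hh: a+=90   # direction of long side
    return np.array([cx,cy])/1000,(w,hh),np.radians(a)
c=ctrl.tip_of("brush_head",f)[0]["position"]
C,wh,a=meas(f,s,np.array(c),.015)
q=np.array(s["tool_rot"]); Rm=R.from_quat(q[[1,2,3,0]]).as_matrix()
ang=np.arctan2(Rm[1,0],Rm[0,0])
d=Rm.T@np.r_[C-s["ee_pos"][:2],0]
# long axis should lie along tool x; turn about tool z is -world
t=(a-ang+np.pi/2)%np.pi-np.pi/2
print("centre",C,"size",wh,"long axis",a,"tool x ang",ang,"Rz",Rm[:,2],"shift tool cm",d*100,"turn tool z",-t)
E
python3 head.py
```

```text
centre [ 0.44752594 -0.33158771] size (50.1496696472168, 111.41605377197266) long axis 2.7166570721600958 tool x ang 0.3205511563185033 Rz [-3.60497394e-04 -4.98943336e-04 -9.99999811e-01] shift tool cm [ 7.63047112e-02 -4.64024389e-01 -2.05123011e-04] turn tool z 0.7454867377482008
```

```bash
python3 -m pendant '[[[0.08,-0.46,0],[0,0,0]],[[0,0,2],[0,0,0.1065]],[[0,0,2],[0,0,0.1065]],[[0,0,2],[0,0,0.1065]],[[0,0,2],[0,0,0.1065]],[[0,0,2],[0,0,0.1065]],[[0,0,2],[0,0,0.1065]],[[0,0,2],[0,0,0.1065]]]' 7.5
python3 -m pendant '[[[0,0,0],[0,0,0]],[[0,0,0],[0,0,0]]]'; python3 head.py
```

```text
time: 2.63
ee_pos: [0.4469, -0.3323, 0.1155]
tool_rot: [0.0, 0.977, -0.215, 0.0]
ft_force: [1.0, 0.6, 0.1]
gripper_width: 0.879
finger_force: 0.0
time: 2.8
ee_pos: [0.4466, -0.3315, 0.1158]
tool_rot: [-0.0, 0.978, -0.21, -0.001]
ft_force: [0.5, -0.4, 0.9]
gripper_width: 0.878
finger_force: 0.0Traceback (most recent call last):
  File "head.py", line 14, in <module>
    c=ctrl.tip_of("brush_head",f)[0]["position"]
      ~~~~~~~~~~~~~~~~~~~~~~~~~~~^^^
IndexError: list index out of range
```

```bash
python3 -m pendant '[[[0.1,0,2.5],[0,0,0]],[[0,0,2.5],[0,0,0]],[[0,0,2],[0,0,0]],[[0,0,1.3],[0,0,0]],[[0,0,0.55],[0,0,0]],[[0,0,0],[0,0,0]]]'
python3 -m pendant '[[[0,0,0],[0,0,0]],[[0,0,0],[0,0,0]],[[0,0,0],[0,0,0]],[[0,0,0],[0,0,0]],[[0,0,0],[0,0,0]],[[0,0,0],[0,0,0]]]' 3.5 30
```

```text
time: 3.4
ee_pos: [0.4485, -0.3319, 0.0276]
tool_rot: [-0.0, 0.977, -0.211, -0.0]
ft_force: [0.2, 0.1, -0.1]
gripper_width: 0.879
finger_force: 0.0
time: 3.9
ee_pos: [0.4496, -0.3326, 0.0293]
tool_rot: [0.0, 0.977, -0.211, 0.001]
ft_force: [-1.5, 0.4, 7.3]
gripper_width: 0.574
finger_force: 31.6
```

```bash
python3 -m pendant '[[[0,0,-1.5],[0,0,0]],[[0,0,-3],[0,0,0]],[[0,0,-3],[0,0,0]],[[0,0,-3],[0,0,-0.1]],[[0,0,-3],[0,0,-0.1]],[[0,0,-3],[0,0,-0.1]],[[0,0,-3],[0,0,0]],[[0,0,-3],[0,0,0]]]'
python3 -m pendant '[[[-0.46,-3.7,0],[0,0,0]],[[-0.46,-3.7,0],[0,0,0]],[[-0.46,-3.7,0],[0,0,0]],[[-0.46,-3.7,0],[0,0,0]],[[-0.46,-3.7,0],[0,0,0]],[[-0.46,-3.7,0],[0,0,0]],[[-0.46,-3.7,0],[0,0,0]],[[0,0,0],[0,0,0]]]'
python3 -m pendant '[[[0,0,0],[0,0,0]],[[0,0,0],[0,0,0]]]' 
python3 b.py w2.png clamp:0 squeeze_spot:.02 trigger:.02 front_jaw:.0205 batten:0 head_mid:.24
```

```text
time: 4.57
ee_pos: [0.4482, -0.3318, 0.2549]
tool_rot: [0.0, 0.998, -0.063, 0.0]
ft_force: [-0.1, -1.4, -0.8]
gripper_width: 0.58
finger_force: 32.1
time: 5.23
ee_pos: [0.449, -0.0631, 0.2534]
tool_rot: [-0.002, 0.998, -0.058, 0.0]
ft_force: [-0.0, 0.2, -1.8]
gripper_width: 0.578
finger_force: 32.1
time: 5.4
ee_pos: [0.449, -0.0714, 0.2531]
tool_rot: [0.0, 0.998, -0.063, 0.0]
ft_force: [-0.5, -0.5, -1.3]
gripper_width: 0.579
finger_force: 32.1
[ 0.449  -0.0714  0.2531] [ 0.0003  0.998  -0.0627  0.0003] [[-0.0004 -0.9633 -0.2683  0.068 ]
 [ 1.     -0.0003 -0.0005  0.0012]
 [ 0.0004 -0.2683  0.9633 -0.1181]
 [ 0.      0.      0.      1.    ]]
clamp [102. 239.] 0.89 [0.5499 0.0156 0.    ]
squeeze_spot [158. 225.] 0.62 [0.4867 0.0414 0.02  ]
squeeze_spot [104. 238.] 0.22 [0.547  0.0119 0.02  ]
trigger [151. 247.] 0.83 [0.4918 0.0127 0.02  ]
front_jaw [ 23. 352.] 0.72 [ 0.6131 -0.1277  0.0205]
batten [ 29. 305.] 0.74 [ 0.6196 -0.076   0.    ]
head_mid [257. 319.] 0.93 [ 0.4506 -0.0719  0.24  ]
head_mid [263. 556.] 0.57 [ 0.4322 -0.1901  0.24  ]
```

View pics/w2.png

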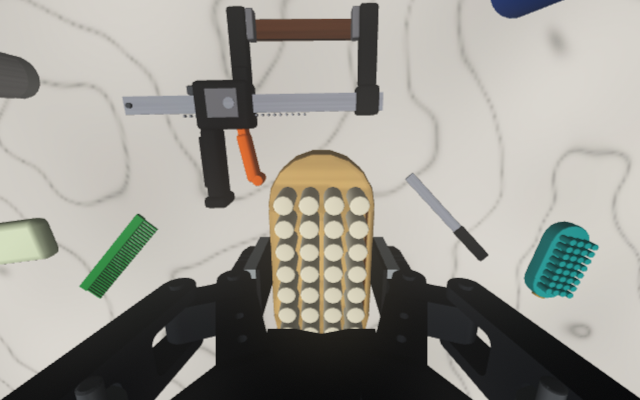

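The view shows the dark batten between the pads at row 29, cols 255–352; bar along rows 97–105 (cols 125–382), squeeze area near (158,225), head held straight at col 320.

```bash
cat > c.py <<'E'
from h import *
np.set_printoptions(precision=4,suppress=True)
s=dict(ee_pos=[.449,-.0714,.2531],tool_rot=[.0003,.998,-.0627,.0003])
f=ctrl.grab_frame("wrist"); im=np.ascontiguousarray(f["image"])
cv2.imwrite("pics/w2c.png",cv2.resize(im[:220,120:400,::-1],None,fx=2.8,fy=2.7,interpolation=cv2.INTER_CUBIC))
for n,rc,z in [("bar L",(106,126),.023),("bar R",(101,380),.023),("batten bl",(39,262),.01),("batten br",(38,350),.01),("batten tl",(19,262),.01),("batten tr",(19,350),.01),("near pad",(25,255),.0285),("far pad",(25,352),.0285)]:
    print(n,pt(f,rc,z,s))
E
python3 c.py
```

```text
bar L [0.5605 0.1403 0.023 ]
bar R [ 0.5291 -0.1511  0.023 ]
batten bl [ 0.6127 -0.026   0.01  ]
batten br [ 0.6012 -0.1249  0.01  ]
batten tl [ 0.6324 -0.0296  0.01  ]
batten tr [ 0.6201 -0.1267  0.01  ]
near pad [ 0.6218 -0.0239  0.0285]
far pad [ 0.6089 -0.1259  0.0285]
```

View pics/w2c.png

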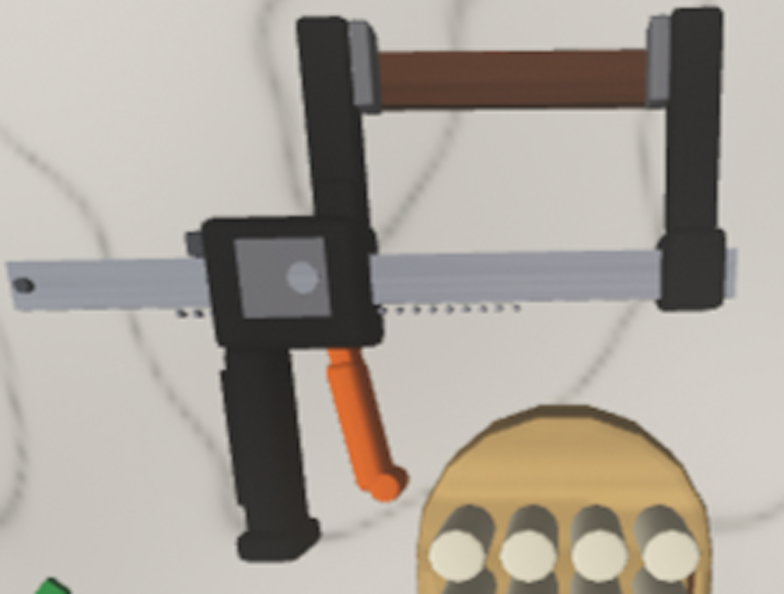

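```bash
cat > d.py <<'E'
from h import *
np.set_printoptions(precision=4,suppress=True)
s=dict(ee_pos=[.449,-.0714,.2531],tool_rot=[.0003,.998,-.0627,.0003])
f=ctrl.grab_frame("wrist")
C=lambda r,c:(r/2.7,120+c/2.8)
P={}
for n,rc,z in [("barBL",C(310,15),.023),("barBR",C(297,650),.023),("barTL",C(262,10),.023),("barTR",C(250,650),.023),("near",C(65,373),.0285),("far",C(60,652),.0285),("bbl",C(111,378),.01),("bbr",C(106,645),.01),("btl",C(52,380),.01),("btr",C(50,645),.01)]:
    P[n]=pt(f,rc,z,s)[:2]; print(n,P[n])
an=lambda v:np.arctan2(v[1],v[0])+np.pi/2
print("angles",an(P["barBR"]-P["barBL"]),an(P["barTR"]-P["barTL"]),an(P["far"]-P["near"]),an(P["bbr"]-P["bbl"]),an(P["btr"]-P["btl"]))
print("open",np.linalg.norm(P["far"]-P["near"]))
a=np.mean([an(P["barBR"]-P["barBL"]),an(P["barTR"]-P["barTL"])]); y=np.array([np.cos(a),np.sin(a)]); x=np.array([y[1],-y[0]])
bar=np.mean([P[k] for k in("barBL","barBR","barTL","barTR")],0)
o=y*(bar@y)+x*(P["near"]@x-.030)
print("a",a,"clamp origin",o,"pad mid", (P["near"]+P["far"])/2, "batten y in clamp",[(P[k]-o)@y for k in("bbl","bbr","btl","btr","near","far")],"spot y-65",o-.065*y)
for r in ctrl.tip_of("squeeze_spot",f)[:1]: p=pt(f,r["position"],.02,s)[:2]; print("spot in clamp",(p-o)@x,(p-o)@y)
for r in ctrl.tip_of("head_mid",f)[:1]:
    p=pt(f,r["position"],.24,s)[:2]; print("head",p)
E
python3 d.py
```

```text
barBL [0.5512 0.144 ]
barBR [ 0.5233 -0.1184]
barTL [0.5703 0.1401]
barTR [ 0.5422 -0.1202]
near [ 0.6229 -0.0222]
far [ 0.6114 -0.1271]
bbl [ 0.6116 -0.0178]
bbr [ 0.5999 -0.1251]
btl [ 0.633  -0.0227]
btr [ 0.6205 -0.1272]
angles -0.10564418401996756 -0.10762360716681374 -0.10940924278265696 -0.108433339347624 -0.1189577245797635
open 0.1055483178385336
a -0.10663389559339065 clamp origin [0.5473 0.0161] pad mid [ 0.6172 -0.0746] batten y in clamp [np.float64(0.06756122451171412), np.float64(0.06736691164750963), np.float64(0.08937620738889271), np.float64(0.08807899767251273), np.float64(0.07930095019704747), np.float64(0.07900801734585794)] spot y-65 [0.4826 0.023 ]
spot in clamp -0.01809057628181311 -0.06517613298393449
head [ 0.4518 -0.0744]
```

```bash
python3 -m pendant '[[[0,0,0],[0,0,-0.019]],[[3.33,-0.29,0],[0,0,0]],[[3.33,-0.29,0],[0,0,0]],[[3.33,-0.29,0],[0,0,0]],[[3.33,-0.29,0],[0,0,0]],[[3.33,-0.29,0],[0,0,0]],[[0,0,2.5],[0,0,0]],[[0,0,2.5],[0,0,0]]]'
python3 -m pendant '[[[0,0,2.5],[0,0,0]],[[0,0,2.5],[0,0,0]],[[0,0,2],[0,0,0]],[[0,0,1],[0,0,0]],[[0,0,0],[0,0,0]],[[0,0,0],[0,0,0]],[[0,0,0],[0,0,0]]]'
cat > e.py <<'E'
from h import *
import sys
ims=[]
for n,z in (("scene",.09),("side",.09)):
    f=ctrl.grab_frame(n); r,c=px(f,[.60,-.06,.03]).astype(int)
    ims.append(cv2.resize(np.ascontiguousarray(f["image"][max(r-60,0):r+60,c-80:c+80,::-1]),(400,300),interpolation=cv2.INTER_CUBIC))
cv2.imwrite("pics/"+sys.argv[1],np.hstack(ims))
E
python3 e.py p1.png
```

```text
time: 6.62
ee_pos: [0.6192, -0.074, 0.2031]
tool_rot: [-0.0, 0.999, -0.053, 0.002]
ft_force: [-1.0, -0.2, -1.8]
gripper_width: 0.575
finger_force: 32.1
time: 7.2
ee_pos: [0.6173, -0.0743, 0.1242]
tool_rot: [0.0, 0.999, -0.053, 0.001]
ft_force: [-1.0, 0.4, -1.3]
gripper_width: 0.574
finger_force: 32.1
```

View pics/p1.png

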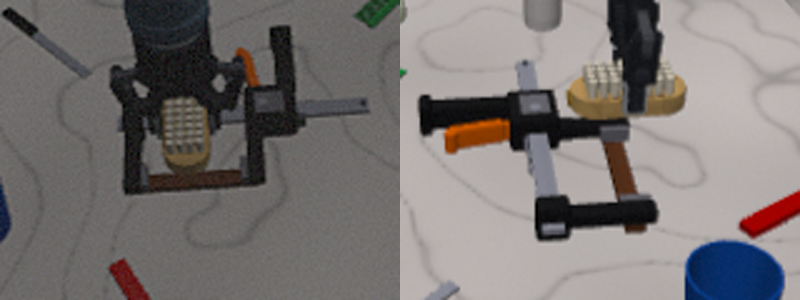

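Head hangs bristles up, centred over the batten and between the jaws in both views. Lower.

```bash
python3 -m pendant '[[[0,0,2],[0,0,0]],[[0,0,2],[0,0,0]],[[0,0,1.7],[0,0,0]],[[0,0,1.2],[0,0,0]],[[0,0,0.8],[0,0,0]],[[0,0,0.4],[0,0,0]],[[0,0,0],[0,0,0]],[[0,0,0],[0,0,0]]]'
```

```text
time: 7.97
ee_pos: [0.6168, -0.0742, 0.0425]
tool_rot: [0.0, 0.999, -0.053, 0.001]
ft_force: [-0.0, 0.1, -1.5]
gripper_width: 0.58
finger_force: 32.1
```

```bash
python3 -m pendant '[[[0,0,0.2],[0,0,0]],[[0,0,0.1],[0,0,0]],[[0,0,0],[0,0,0]],[[0,0,0],[0,0,0]]]'
```

```text
time: 8.3
ee_pos: [0.6168, -0.0742, 0.0393]
tool_rot: [0.0, 0.999, -0.053, 0.001]
ft_force: [0.4, -0.9, 1.9]
gripper_width: 0.576
finger_force: 32.3
```

```bash
python3 -m pendant '[[[0,0,0],[0,0,0]],[[0,0,0],[0,0,0]],[[0,0,0],[0,0,0]],[[0,0,0],[0,0,0]],[[0,0,-0.6],[0,0,0]],[[0,0,-1.2],[0,0,0]],[[0,0,-2],[0,0,0]],[[0,0,-2],[0,0,0]]]' 6.1
python3 -m pendant '[[[0,0,-2.5],[0,0,0]],[[0,0,-2.5],[0,0,0]],[[0,0,0],[0,0,0]]]'; python3 e.py p2.png
```

```text
time: 8.97
ee_pos: [0.616, -0.0741, 0.098]
tool_rot: [-0.0, 0.999, -0.053, -0.0]
ft_force: [1.2, -0.9, 0.4]
gripper_width: 0.714
finger_force: 0.0
time: 9.22
ee_pos: [0.6197, -0.0745, 0.1532]
tool_rot: [0.0, 0.999, -0.053, 0.005]
ft_force: [0.5, -0.1, -0.2]
gripper_width: 0.714
finger_force: 0.0
```

View pics/p2.png

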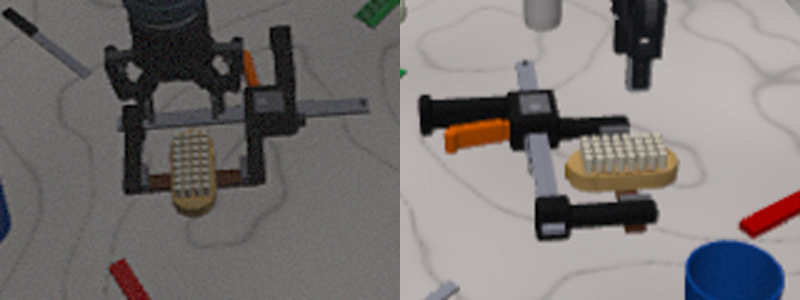

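Head lies square on the batten, clear of both jaws. Now go above the squeeze spot and look.

```bash
python3 -m pendant '[[[-2.87,-1.97,-1],[0,0,0]],[[-2.87,-1.97,-1],[0,0,0]],[[-2.87,-1.97,-1],[0,0,0]],[[-2.87,-1.97,-1],[0,0,0]],[[-2.87,-1.97,-1],[0,0,0]],[[0,0,0],[0,0,0]],[[0,0,0],[0,0,0]],[[0,0,0],[0,0,0]]]' 8.54 25
python3 b.py w3.png squeeze_spot:.02 trigger:.02 clamp:0 front_jaw:.0205
```

```text
time: 9.98
ee_pos: [0.4841, 0.0386, 0.1966]
tool_rot: [0.0, 0.999, -0.053, -0.0]
ft_force: [0.5, 0.4, 0.4]
gripper_width: 0.995
finger_force: 0.0
[0.4841 0.0386 0.1966] [ 0.0002  0.9986 -0.0533 -0.0001] [[-0.0004 -0.9633 -0.2683  0.068 ]
 [ 1.     -0.0003 -0.0005  0.0012]
 [ 0.0004 -0.2683  0.9633 -0.1181]
 [ 0.      0.      0.      1.    ]]
squeeze_spot [188. 316.] 0.97 [0.4838 0.0428 0.02  ]
squeeze_spot [123. 335.] 0.52 [0.5474 0.0167 0.02  ]
trigger [180. 342.] 0.68 [0.4891 0.015  0.02  ]
clamp [268.  78.] 0.5 [0.4112 0.3427 0.    ]
front_jaw [ 33. 487.] 0.95 [ 0.6119 -0.1293  0.0205]
```

View pics/w3.png

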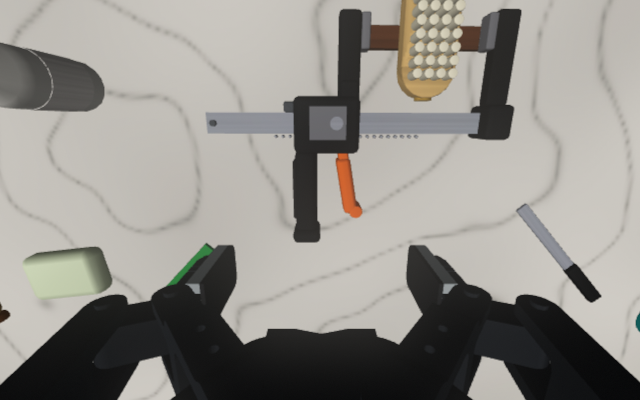

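Grip at cols 294–318, trigger front at col 352 on row 188, both between the fingers; the spot agrees with my estimate to ~2 mm. Descend.

```bash
python3 -m pendant '[[[0,0,3],[0,0,0]],[[0,0,3],[0,0,0]],[[0,0,3],[0,0,0]],[[0,0,3],[0,0,0]],[[0,0,2],[0,0,0]],[[0,0,1.4],[0,0,0]],[[0,0,0.7],[0,0,0]],[[0,0,0],[0,0,0]]]'
python3 -m pendant '[[[0,-0.2,0],[0,0,0]],[[0,0,0],[0,0,0]],[[0,0,0],[0,0,0]]]'
```

```text
time: 10.9
ee_pos: [0.4832, 0.0386, 0.0343]
tool_rot: [0.0, 0.999, -0.054, -0.001]
ft_force: [-1.0, 0.0, 0.2]
gripper_width: 1.0
finger_force: 0.0
time: 11.15
ee_pos: [0.4851, 0.0413, 0.0368]
tool_rot: [-0.0, 0.999, -0.053, 0.001]
ft_force: [-1.4, 0.2, 0.7]
gripper_width: 0.999
finger_force: 0.0
```

```bash
python3 -m pendant '[[[0,0,0],[0,0,0]],[[0,0,0],[0,0,0]],[[0,0,0],[0,0,0]],[[0,0,0],[0,0,0]],[[0,0,0],[0,0,0]],[[0,0,0],[0,0,0]],[[0,0,0],[0,0,0]],[[0,0,0],[0,0,0]]]' 2.5 25
```

```text
time: 11.82
ee_pos: [0.4863, 0.0482, 0.0384]
tool_rot: [-0.004, 0.999, -0.051, 0.003]
ft_force: [-4.9, 16.5, 26.3]
gripper_width: 0.485
finger_force: 23.9
```

```bash
python3 -m pendant '[[[0,0,0],[0,0,0]],[[0,0,0],[0,0,0]],[[0,0,0],[0,0,0]],[[0,0,-0.7],[0,0,0]],[[0,0,0],[0,0,0]],[[0,0,0],[0,0,0]],[[0,0,0],[0,0,0]]]' 8.54 25; python3 e.py p3.png
python3 - <<'E'
from h import *
f=ctrl.grab_frame("side"); A=f
for n in("scene","side"):
    f=ctrl.grab_frame(n)
    for t,z in [("clamp",0),("front_jaw",.0205),("squeeze_spot",.02),("trigger",.02),("head_mid",.02)]:
        for r in ctrl.tip_of(t,f)[:1]: print(n,t,round(r["p"],2),pt(f,r["position"],z))
E
```

```text
time: 12.4
ee_pos: [0.4843, 0.0408, 0.0428]
tool_rot: [0.0, 0.999, -0.054, 0.0]
ft_force: [-1.0, -0.6, -0.4]
gripper_width: 0.999
finger_force: 0.0
scene clamp 0.74 [0.56236416 0.01704516 0.        ]
scene front_jaw 0.75 [ 0.61880707 -0.11409136  0.0205    ]
scene squeeze_spot 0.59 [0.48744662 0.05231887 0.02      ]
scene trigger 0.63 [0.48420427 0.01408265 0.02      ]
scene head_mid 0.97 [ 0.29785489 -0.37734536  0.02      ]
side clamp 0.66 [0.55433527 0.00981271 0.        ]
side front_jaw 0.8 [ 0.61219936 -0.11132958  0.0205    ]
side squeeze_spot 0.9 [0.49513052 0.0495025  0.02      ]
side trigger 0.71 [0.49988209 0.01106851 0.02      ]
side head_mid 0.85 [ 0.6131971  -0.06998951  0.02      ]
```

View pics/p3.png

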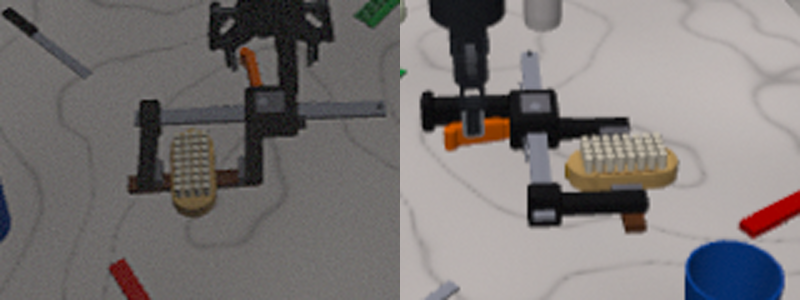

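The far jaw moved in ~14 mm and the clamp stayed; head undisturbed. Fingers pressed the counter; now 7 mm higher. Squeeze again.

```bash
python3 -m pendant '[[[0,0,0],[0,0,0]],[[0,0,0],[0,0,0]],[[0,0,0],[0,0,0]],[[0,0,0],[0,0,0]],[[0,0,0],[0,0,0]],[[0,0,0],[0,0,0]],[[0,0,0],[0,0,0]],[[0,0,0],[0,0,0]]]' 2.5 25
```

```text
time: 13.82
ee_pos: [0.4854, 0.0482, 0.045]
tool_rot: [-0.004, 0.999, -0.051, 0.002]
ft_force: [-6.7, 17.3, 26.1]
gripper_width: 0.479
finger_force: 22.8
```

```bash
python3 -m pendant '[[[0,0,0],[0,0,0]],[[0,0,0],[0,0,0]],[[0,0,0],[0,0,0]],[[0,0,0],[0,0,0]],[[0,0,0],[0,0,0]],[[0,0,0],[0,0,0]]]' 8.54 25; python3 b.py w4.png squeeze_spot:.02 front_jaw:.0205 head_mid:.02
```

```text
time: 14.32
ee_pos: [0.4841, 0.0406, 0.0426]
tool_rot: [0.0, 0.999, -0.054, -0.0]
ft_force: [-0.0, 0.8, 0.8]
gripper_width: 0.999
finger_force: 0.0
[0.4841 0.0406 0.0426] [ 0.0002  0.9986 -0.0536 -0.0002] [[-0.0004 -0.9633 -0.2683  0.068 ]
 [ 1.     -0.0003 -0.0005  0.0012]
 [ 0.0004 -0.2683  0.9633 -0.1181]
 [ 0.      0.      0.      1.    ]]
squeeze_spot [247. 308.] 0.9 [0.4873 0.0461 0.02  ]
```

View pics/w4.png

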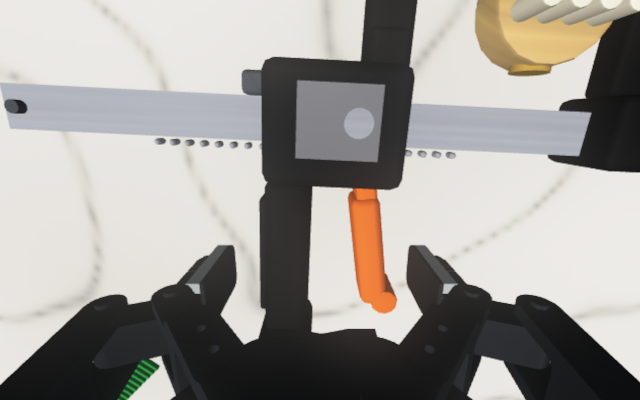

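Clamp has turned ~0.05 rad against the tool (bar slopes 85→112 rows), spot at (247,308), i.e. ~6 mm off my centre. Re-centre, turn, and lift slightly during closing to offset the forward swing of the pads.

```bash
python3 -m pendant '[[[0.3,-0.5,0.5],[0,0,0.045]],[[0,0,0],[0,0,0]],[[0,0,0],[0,0,0]]]'
python3 -m pendant '[[[0,0,0],[0,0,0]],[[0,0,-0.1],[0,0,0]],[[0,0,-0.2],[0,0,0]]]' 2.5 25
python3 -m pendant '[[[0,0,-0.2],[0,0,0]],[[0,0,0],[0,0,0]]]'
python3 -m pendant '[[[0,0,0],[0,0,0]],[[0,0,0],[0,0,0]],[[0,0,0],[0,0,0]]]'
```

```text
time: 14.77
ee_pos: [0.4876, 0.0459, 0.0377]
tool_rot: [0.0, 0.997, -0.075, -0.0]
ft_force: [-1.2, -0.1, 0.0]
gripper_width: 0.996
finger_force: 0.0
time: 15.02
ee_pos: [0.4872, 0.0447, 0.041]
tool_rot: [0.0, 0.997, -0.076, -0.001]
ft_force: [-4.4, 7.7, 8.3]
gripper_width: 0.605
finger_force: 18.6
time: 15.18
ee_pos: [0.4873, 0.0467, 0.0432]
tool_rot: [-0.001, 0.997, -0.075, -0.0]
ft_force: [-1.2, 3.5, 1.9]
gripper_width: 0.46
finger_force: 27.3
time: 15.43
ee_pos: [0.4874, 0.0468, 0.043]
tool_rot: [-0.001, 0.997, -0.075, -0.0]
ft_force: [-3.0, 6.2, 6.5]
gripper_width: 0.464
finger_force: 28.1
```

```bash
python3 -m pendant '[[[0,0,0],[0,0,0]],[[0,0,0],[0,0,0]],[[0,0,0],[0,0,0]],[[0,-0.1,0.5],[0,0,0]],[[0,0,0],[0,0,0]],[[0,0,0],[0,0,0]]]' 8.54
python3 b.py w5.png squeeze_spot:.02 
python3 - <<'E'
from h import *
for n in("scene","side"):
    f=ctrl.grab_frame(n)
    for t,z in [("front_jaw",.0205),("squeeze_spot",.02),("head_mid",.02)]:
        for r in ctrl.tip_of(t,f)[:2]: print(n,t,round(r["p"],2),pt(f,r["position"],z))
E
python3 e.py p4.png
```

```text
time: 15.93
ee_pos: [0.4876, 0.0466, 0.0374]
tool_rot: [0.0, 0.997, -0.076, -0.0]
ft_force: [-0.2, -0.2, 0.5]
gripper_width: 1.002
finger_force: 0.0
[0.4876 0.0466 0.0374] [ 0.0001  0.9971 -0.0758 -0.0004] [[-0.0004 -0.9633 -0.2683  0.068 ]
 [ 1.     -0.0003 -0.0005  0.0012]
 [ 0.0004 -0.2683  0.9633 -0.1181]
 [ 0.      0.      0.      1.    ]]
squeeze_spot [253. 320.] 0.56 [0.4893 0.0455 0.02  ]
scene front_jaw 0.61 [ 0.62290781 -0.08129451  0.0205    ]
scene squeeze_spot 0.8 [0.48471491 0.05686614 0.02      ]
scene head_mid 0.64 [ 0.29089524 -0.36734615  0.02      ]
scene head_mid 0.61 [ 0.6263693  -0.05868265  0.02      ]
side front_jaw 0.77 [ 0.61936585 -0.08204497  0.0205    ]
side front_jaw 0.43 [ 0.62784066 -0.07162935  0.0205    ]
side squeeze_spot 0.91 [0.49256311 0.04364416 0.02      ]
side squeeze_spot 0.5 [0.60564302 0.25158294 0.02      ]
side head_mid 0.9 [ 0.29209379 -0.39191202  0.02      ]
```

View pics/p4.png

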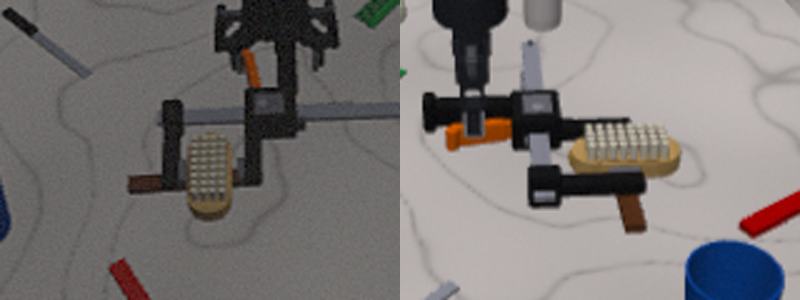

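Far pad touches the head, still level on the batten; a gap of ~12 mm to the near pad remains. Pump on.

```bash
python3 -m pendant '[[[0,0,0],[0,0,0]],[[0,0,-0.1],[0,0,0]],[[0,0,-0.2],[0,0,0]],[[0,0,-0.2],[0,0,0]],[[0,0,0],[0,0,0]],[[0,0,0],[0,0,0]],[[0,0,0],[0,0,0]],[[0,0,0],[0,0,0]]]' 2.5 25
```

```text
time: 17.2
ee_pos: [0.4872, 0.0472, 0.0425]
tool_rot: [-0.0, 0.997, -0.075, -0.001]
ft_force: [-2.0, 2.5, -1.9]
gripper_width: 0.51
finger_force: 25.1
```

Trigger stops short of home (43.5 mm vs 39.6) at 25 N. Check numerically that it holds.

```bash
python3 -m pendant '[[[0,0,0],[0,0,0]],[[0,0,0],[0,0,0]],[[0,0,0],[0,0,0]],[[0,0,0],[0,0,0]],[[0,0,0],[0,0,0]],[[0,0,0],[0,0,0]]]'
python3 - <<'E'
from h import *
np.set_printoptions(precision=4,suppress=True)
for n in("scene","side"):
    f=ctrl.grab_frame(n)
    for t,z in [("front_jaw",.0205),("head_mid",.02),("brush_head",.01)]:
        for r in ctrl.tip_of(t,f)[:2]: print(n,t,round(r["p"],2),pt(f,r["position"],z))
    # wood outline and dark gap row profile across the pad line
    hsv=cv2.cvtColor(np.ascontiguousarray(f["image"]),cv2.COLOR_RGB2HSV)
    m=cv2.inRange(hsv,(10,60,90),(28,255,255)); k=px(f,[.615,-.06,.02]); 
    nn,l,st,ce=cv2.connectedComponentsWithStats(cv2.morphologyEx(m,cv2.MORPH_CLOSE,np.ones((7,7))))
    i=min(range(1,nn),key=lambda i:np.hypot(*(ce[i][::-1]-k))+(1e3 if st[i,4]<60 else 0)); ys,xs=np.nonzero(l==i)
    W=np.array([pt(f,(y,x),.028)[:2] for x,y in zip(xs,ys)])*1000
    print(n,"wood",cv2.minAreaRect(W.astype(np.float32)))
E
```

```text
time: 17.7
ee_pos: [0.4879, 0.0465, 0.0427]
tool_rot: [0.0, 0.997, -0.076, -0.0]
ft_force: [-2.0, 2.9, -4.2]
gripper_width: 0.506
finger_force: 25.3
scene front_jaw 0.7 [ 0.6278 -0.0808  0.0205]
scene head_mid 0.75 [ 0.6278 -0.0534  0.02  ]
scene head_mid 0.69 [ 0.2934 -0.3705  0.02  ]
scene brush_head 0.85 [ 0.649  -0.0577  0.01  ]
scene brush_head 0.76 [ 0.3033 -0.3704  0.01  ]
scene wood ((636.0903930664062, -51.46491622924805), (48.23124694824219, 91.31661224365234), 76.89514923095703)
side front_jaw 0.72 [ 0.6173 -0.0804  0.0205]
side head_mid 0.98 [ 0.6236 -0.0688  0.02  ]
side head_mid 0.8 [ 0.294 -0.391  0.02 ]
side brush_head 0.8 [ 0.2952 -0.3922  0.01  ]
side brush_head 0.78 [ 0.6334 -0.0491  0.01  ]
side wood ((626.5172729492188, -65.66302490234375), (64.7242431640625, 109.90428924560547), 75.19986724853516)
```

```bash
cat > prof.py <<'E'
from h import *
f=ctrl.grab_frame("scene"); side=ctrl.grab_frame("side")
old={n:cv2.imread("pics/"+n+".png") for n in ("p2","p4")}
def prof(get): # value string along world y at x, dark=#, mid=+, bright=.
    return "".join("#" if v<70 else "+" if v<115 else "." for v in get)
for name,F in (("scene",f),("side",side)):
    off=0 if name=="scene" else 400
    k=px(F,[.60,-.06,.03]).astype(int); crop=np.ascontiguousarray(F["image"][k[0]-60:k[0]+60,k[1]-80:k[1]+80,::-1]); now=cv2.resize(crop,(400,300),interpolation=cv2.INTER_CUBIC)
    for n,im in (("p2",old["p2"][:,off:off+400]),("p4",old["p4"][:,off:off+400]),("now",now)):
        print(name,n)
        for X in (.575,.60,.615):
            o=[]
            for y in np.arange(.02,-.16,-.003):
                r,c=(px(F,[X,y,.028])-(k-[60,80]))*2.5; b,g,rr=im[int(r),int(c)].astype(int)
                sat=rr-b
                o.append("w" if sat>35 else "#" if g<(45 if name=="scene" else 60) else "g" if g<(100 if name=="scene" else 160) else ".")
            print("  %.3f"%X,"".join(o))
E
python3 prof.py
```

```text
scene p2
  0.575 #########g.............gggggggggggggg...........g#######....
  0.600 g..g#####g..ggggg....gwwgggg..gg..g..ggg......gggg######gg..
  0.615 ...g######gggg...ggg..gww..gggggggggggwg.......gggg######g..
scene p4
  0.575 #########g..........gwww..g.......######g......gg...........
  0.600 g..g######g.ggggwgg.gg..g..gggggg..#######g...gg............
  0.615 g...g######gggg.gwgggggggggggg.gggggg#####g........ggggg....
scene now
  0.575 #########g..g.................gg######g........ggg..........
  0.600 gg..g#####g..gwgggggggggggg..gg.g######gg.....gg............
  0.615 ....g######ggggwgg.gg..g..ggggggg#######g..........ggggg....
side p2
  0.575 ggggg#############gg.....wwwwwwwwwwwwwwwwwwwwwwg....g#######
  0.600 .....gg#########gg..........g.ggggwgggwwwwwwwwwwwwggg#######
  0.615 ......gg#####gggggggggggggggggggggggggwwwwwwwwwwwwgggg######
side p4
  0.575 ##################gg..wwwwwwwwwwwwwww############g..........
  0.600 ......gg##g......gggggggggggggggwwwwww#############wwwwwwwww
  0.615 ......gg###ggggggggggg...ggggwwwwwwwggg############wwwgggggg
side now
  0.575 ##################gg..gwwwwwwwwwwww###########gg............
  0.600 ......gg####gggg.g...ggggggwwwwwwwww############wwwwwwwwwwww
  0.615 .......ggg......ggggggggggggggwwwwggg############wwwwwgggggg
```

The jaw profile gives an opening of about 50 mm between the pads, so the head is held. The finger force is steady at 25 N, so I'm handing the job in.

```bash
python3 -c "
from rig import ctrl
s=ctrl.read_state(); print(s['time'],s['finger_force'],s['gripper_width'],s['ft_force']); print(ctrl.sign_off())"
```

```text
18.2 25.364778124676377 0.5058792825877024 [-1.82638101  1.77797956 -3.2820182 ]
the job is handed in; nothing more can be done
None
```

The brush head lies bristles up on the dark batten and is held between both pads. The trigger is still squeezed at about 25 N; I handed in at 18.2 s. The clamp turned about 0.05 rad while I pumped. I also viewed 11 pictures, one over the limit of 10.

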